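Refit the brake caliper piston

ROBOT

A 6-joint arm with a two-finger parallel gripper is mounted at the origin on a cart in front of the work surface, level with it; the furniture and walls round the work are solid. World frame = base frame: x ahead of the robot, y to its left, z up, the work surface at z = 0. Lengths are in m, angles in degrees, forces in N, time in s.
With the tool pointing down it reaches from about 0.375 to 0.9 m from the base axis. Payload 3.1 kg.
Tool frame: the origin (TCP) lies between the finger pads; the fingertips stand 11 mm ahead of it and the grasp point (between the pads) lies 8 mm behind it; z points along the fingers, y is the line along which they close (so a half turn about z gives the same grasp; the last joint's range is limited). The gripper opens to 87 mm and grips with 3 to 60 N. Pads are 19 mm wide; open, the fingers measure 117 mm over their backs; the gripper's body (75 mm by 190 mm) begins 51 mm behind the grasp point.
Start: joints at [-80.587, 30.224, 82.088, -0, 67.689, -10.227], TCP at [0.21, -0.589, 0.234] pointing down, gripper open.
Joint ranges: [-176.69, 176.69], [-43.24, 126.21], [12.49, 139.97], [-82, 262], [0, 151.66], [-163.58, 163.58]. Speed limits (degrees/s): [159.86, 159.86, 180, 180, 180, 180].

INTERFACE

Orientations are given as a 3x3 rotation matrix whose columns are the frame's x, y, z axes.
In Python, from rig import bot, viewer, workorder, nets gives the robot as it stands. The module is installed in compiled form; this text tells all that it offers.
- The arm moves only by the tool move_arm, never from a script. Its argument "increments" is a list of rows, each a list of 7 numbers: the shift along the tool's x, y, z normalised to -1 to 1, where 1 is 0.3 m, then the turn, a rotation vector about the tool's x, y, z normalised to -1 to 1, where 1 is pi rad, then the opening, from 0 (shut) to 1 (fully open). In form: [[tx, ty, tz, wx, wy, wz, grip], ...]. A call has 1 to 10 rows; each row is the pose to reach, as a shift and turn from the pose commanded when the call began, along the tool's axes at that moment, turning the shorter way round; what a row does not reach only later rows make up. A row lasts 1/12 s, in which the tool goes at most 41.7 mm and 7.16 degrees, less where a joint would pass 70% of its speed; a pose out of reach is approached as far as the arm can. A call with a number of a shift or a turn outside -1 to 1 is refused whole. A call with a gripper value outside its range is refused whole. The fingers move at their own pace and stop on an object; the grip force is fixed at half the most. Time passes only in rows, so rows that repeat a pose let the fingers close. It gives the time, the measured TCP pose, the force, the opening and the grip force at its end, in the units of the state.
- bot.read_state(): the state, without advancing time (a new reading comes with each control period).
- viewer.capture(name): name is "scene" or "top" or "wrist"; returns a dict with "image" (480x640x3 uint8, blue, green, red), "K" (3x3 intrinsics, pixels), "dist" ([k1, k2, p1, p2, k3] as OpenCV has them; the pictures are not rectified), "eye" and "orientation" of the camera in the world. Camera axes: x right, y up, looking along -z (the intrinsics and any distortion apply to the point x, -y, -z); pixel columns grow to the right and rows downward; lengths in m; the calibration is good to about 2 mm. A picture is of the moment at which its call begins. There is no depth.
- workorder.hand_in(): hands the job in; it is judged then, once.
Trained networks look in the newest picture that a camera, given by its name, has taken for a name from the list of things; names that differ only in an ending like _2 or _b are one class to them, and where a whole thing is asked for, a point or a joint stands for the part that bears it (a point fixed in the world has none). Each returns a list of dicts, best first, with "conf" (0 to 1); they miss things now and then, are a little off and sometimes report something else, mostly with a low value. They report only what shows in the picture. A call takes as long as a camera call. They do not tell look-alikes from the thing itself.
- nets.find_in(camera, thing): "location" ([column, row] in pixels, amid what is visible of it).
The state is a dict: "time_s": time; "joint_positions": joint angles; "qvel": joint speeds; "tau": joint torques, N m; "position": TCP position; "tcp_rot": TCP orientation; "force": force on the tool from outside, world axes, zero at the start; "moment": the same for the moment, N m; "opening": opening from 0.0 (shut) to 1.0 (fully open); "grasp_force": force on a finger pad.
Only numpy, scipy, OpenCV 4.12 (cv2) and the standard library are available. Lean on these libraries where they do the work, as an engineer would, in place of code of your own. Each camera call takes 0.05 s, during which the arm holds its last target. There are 200 camera calls.

TASK

The brake caliper lies bolted to the bench with its two bores facing up, and one bore is still empty. Take the slimmer of the two loose steel pistons standing on the bench, lower it straight down into the empty bore (do not drop it in) until it stands upright on the bottom, and let go. Leave the fat piston, which is too big for the bore, where it stands.

Things in the scene. Friction and masses are not known exactly. Their poses are not given: they have to be found in the camera images.
- piston_mid (a point): The slim loose piston: a plain steel cylinder 38 mm in diameter and 72 mm tall with a shallow cup in its upper end and a flat foot, about 0.2 kg, standing upright on the bench. The point is its centre, 36 mm above its foot; z is its axis, pointing up.
- big_piston_mid (a point): The fat loose piston, a bystander: the same shape, 54 mm in diameter and 72 mm tall, standing upright on the bench, too wide for the bore. The point is its centre, 36 mm above its foot; z is its axis, pointing up.
- empty_bore (a point): The empty bore of the caliper: a round blind hole 48 mm wide and 34 mm deep with a square edge and flat bottom, in a barrel of 66 mm outside diameter. The point is the centre of its mouth, on the rim 46 mm above the bench (its bottom is 12 mm above the bench); z points up out of the hole.
- caliper: The grey cast brake caliper, fixed to the bench at any yaw, 205 mm long (y) and 90 mm wide (x) in all. Its origin is on the bench under its middle; z is up. The empty bore is 46 mm from it along +y. The barrel 46 mm along -y already holds a 38 mm piston standing 38 mm proud of the rim, as the slim piston will when home.
Mind the look-alikes: they are no part of the job. Leave any pink or purple look-alike of the part that bears piston_mid alone.

How it is judged:
By the outcome, as a careful person would: the job done as asked, in the order asked, and still so for the second after the job is handed in, with the robot touching nothing.
It also fails if it takes over 35 s, if anything falls off the work surface, if the arm or the gripper's body presses on something with over 40 N, if the wrist force passes 120 N, or if a joint passes its speed limit or range.

## Working session

There is one attempt and no reset: what is moved stays moved. The work goes in short steps, Python scripts to look and compute and a tool call to move; the robot and the scene stay as the last step left them, time stands still between calls to the robot, and variables do not carry over. Pictures are saved under pics/ and viewed, at most 10 in all, crops included, and the job is handed in when it is done.

Besides the shell and the picture viewer there is one more tool, called as name(argument=value, ...) on one line, values as JSON. move_arm: Moves the arm, as the interface text tells. Its arguments: {"type":"object","properties":{"increments":{"type":"array"}},"required":["increments"]}

```bash
mkdir -p pics; cat > h.py <<'E'
import numpy as np, cv2
from rig import bot, viewer, workorder, nets
def ray(c,px):
    u=cv2.undistortPoints(np.array([[px]],float),np.array(c["K"]),np.array(c["dist"]))[0,0]
    return np.array(c["orientation"])@np.array([u[0],-u[1],-1.0])
def atz(c,px,z):
    d=ray(c,px); e=np.array(c["eye"]); return e+d*(z-e[2])/d[2]
def proj(c,P):
    p=np.array(c["orientation"]).T@(np.array(P,float)-np.array(c["eye"]))
    q=np.array([p[0],-p[1],-p[2]])
    return cv2.projectPoints(q.reshape(1,1,3),np.zeros(3),np.zeros(3),np.array(c["K"]),np.array(c["dist"]))[0].ravel()
E
python3 - <<'E'
from h import *
for n in ["scene","top"]:
    c=viewer.capture(n); cv2.imwrite(f"pics/{n}0.png",c["image"])
    print(n,np.round(c["eye"],3))
    for t,z in [("piston_mid",.036),("big_piston_mid",.036),("empty_bore",.046),("caliper",.03)]:
        for r in nets.find_in(n,t)[:5]:
            print(t,round(r["conf"],2),np.round(r["location"]),np.round(atz(c,r["location"],z),3))
print({k:np.round(v,3) for k,v in bot.read_state().items()})
E
```

```text
scene [0.081 0.69  0.723]
piston_mid 0.91 [300. 260.] [ 0.527 -0.073  0.036]
piston_mid 0.67 [316. 238.] [ 0.533 -0.152  0.036]
piston_mid 0.6 [352. 226.] [ 0.484 -0.227  0.036]
big_piston_mid 0.92 [384. 203.] [ 0.458 -0.34   0.036]
empty_bore 0.63 [235. 335.] [0.52  0.165 0.046]
caliper 0.69 [239. 338.] [0.522 0.154 0.03 ]
top [ 0.297 -0.049  1.12 ]
piston_mid 0.85 [362. 227.] [ 0.534 -0.164  0.036]
piston_mid 0.76 [395. 247.] [ 0.483 -0.227  0.036]
piston_mid 0.66 [322. 237.] [ 0.521 -0.075  0.036]
big_piston_mid 0.57 [445. 253.] [ 0.458 -0.33   0.036]
caliper 0.9 [223. 247.] [0.524 0.137 0.03 ]
{'time_s': np.float64(0.5), 'joint_positions': array([-8.0585e+01,  3.0227e+01,  8.2091e+01, -3.0000e-03,  6.7690e+01,
       -1.0229e+01]), 'qvel': array([ 0.094, -0.142, -0.032, -0.017,  0.042,  0.054]), 'tau': array([-2.0000e-03, -4.3961e+01, -1.7679e+01,  6.3000e-02,  5.2000e-02,
       -0.0000e+00]), 'position': array([ 0.21 , -0.589,  0.233]), 'tcp_rot': array([[ 0.942,  0.336, -0.   ],
       [ 0.336, -0.942,  0.   ],
       [-0.   , -0.   , -1.   ]]), 'force': array([0.296, 0.25 , 0.676]), 'moment': array([ 0.009,  0.033, -0.014]), 'grasp_force': np.float64(0.0), 'opening': np.float64(1.0)}
```

View pics/top0.png

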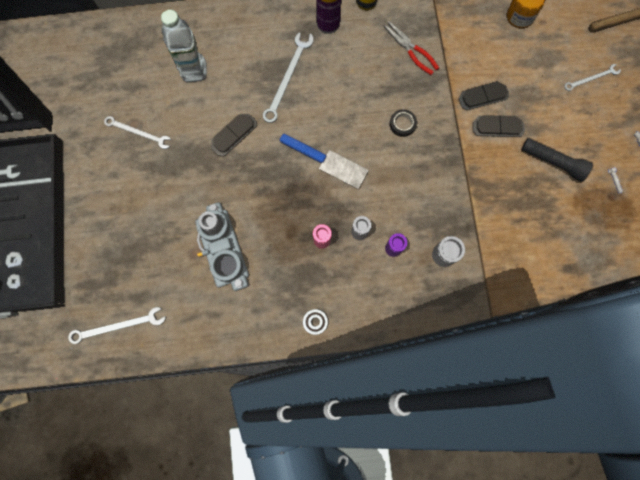

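View pics/scene0.png

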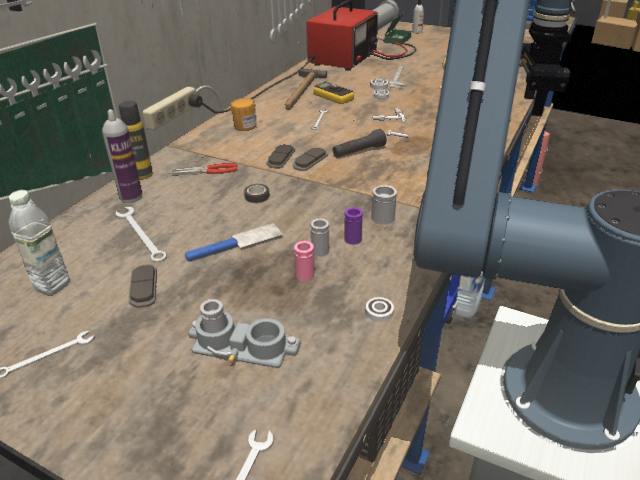

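Top view: slim steel piston (362,227), fat steel one (451,250), pink look-alike (322,235), purple look-alike (397,244), empty bore about (227,265), and filled barrel about (212,222). The target is the grey slim piston between pink and purple: it is the only steel one, and narrower than the fat one. I'll confirm this in a crop.

```bash
python3 - <<'E'
from h import *
t=viewer.capture("top"); s=viewer.capture("scene")
a=cv2.resize(t["image"][190:310,180:480],None,fx=2.6,fy=2.6,interpolation=cv2.INTER_CUBIC)
b=cv2.resize(s["image"][170:370,180:420],(312,260),interpolation=cv2.INTER_CUBIC)
o=np.zeros((600,790,3),np.uint8); o[:312,:780]=a; o[320:580,:312]=b
cv2.imwrite("pics/crop1.png",o)
print(atz(t,(362,225),.072),atz(t,(227,265),.046),atz(t,(211,222),.084))
E
```

```text
[ 0.52971246 -0.15955571  0.072     ] [0.48267814 0.12874438 0.046     ] [0.56866843 0.14835483 0.084     ]
```

View pics/crop1.png

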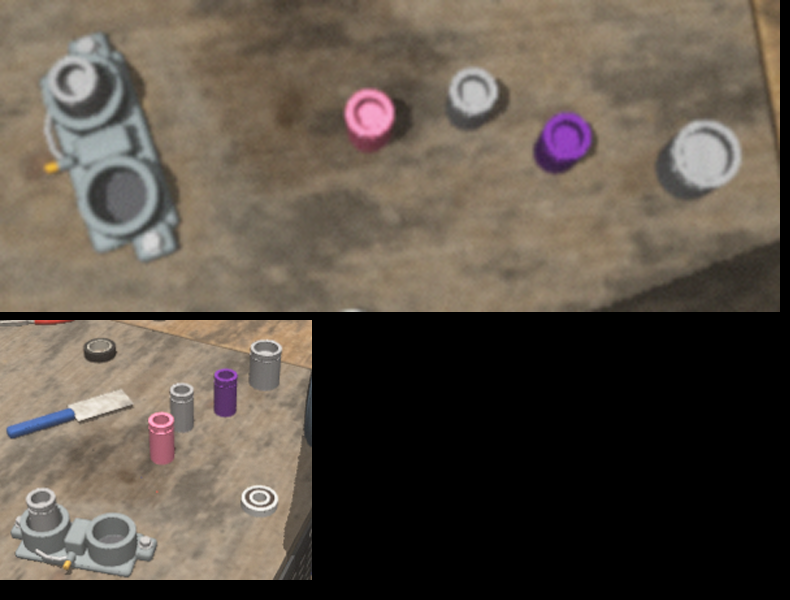

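The crop confirms it: the slim grey steel piston's rim is at crop (473,92), i.e. (362,225), between pink and purple. The empty bore is at crop (123,195). Moving over the piston.

move_arm(increments=[[0.743, -0.496, 0, 0, 0, -0.28, 1], [0.743, -0.496, 0, 0, 0, -0.28, 1], [0.743, -0.496, 0, 0, 0, -0.28, 1], [0.743, -0.496, 0, 0, 0, -0.28, 1], [0.743, -0.496, 0, 0, 0, -0.28, 1], [0.743, -0.496, 0, 0, 0, -0.28, 1], [0.743, -0.496, 0, 0, 0, -0.28, 1], [0.743, -0.496, 0, 0, 0, -0.28, 1]])

```text
time_s: 1.27
position: [0.3718, -0.3694, 0.2337]
tcp_rot: [[0.333, 0.943, 0.0], [0.943, -0.333, 0.002], [0.002, -0.001, -1.0]]
force: [-0.4, -0.8, -0.1]
opening: 0.998
grasp_force: 0.0
```

move_arm(increments=[[0.835, 0.264, 0, 0, 0, 0, 1], [0.835, 0.264, 0, 0, 0, 0, 1], [0.835, 0.264, 0, 0, 0, 0, 1], [0.835, 0.264, 0, 0, 0, 0, 1], [0.835, 0.264, 0, 0, 0, 0, 1], [0.835, 0.264, 0, 0, 0, 0, 1], [0.835, 0.264, 0, 0, 0, 0, 1], [0.835, 0.264, 0, 0, 0, 0, 1], [0.835, 0.264, 0, 0, 0, 0, 1]])

```text
time_s: 2.02
position: [0.53, -0.1657, 0.2335]
tcp_rot: [[0.341, 0.94, -0.0], [0.94, -0.341, -0.001], [-0.001, -0.0, -1.0]]
force: [-0.8, -0.9, -0.3]
opening: 1.001
grasp_force: 0.0
```

```bash
python3 - <<'E'
from h import *
w=viewer.capture("wrist"); cv2.imwrite("pics/w1.png",w["image"])
np.savez("w1.npz",**{k:np.array(w[k]) for k in w})
print(np.round(w["eye"],3),np.round(w["orientation"],3))
for r in nets.find_in("wrist","piston_mid"): print(r,atz(w,r["location"],.036),atz(w,r["location"],.072))
print(bot.read_state()["position"])
print(proj(w,[.53,-.16,.072]))
E
```

```text
[ 0.558 -0.089  0.383] [[ 0.94   0.326  0.101]
 [-0.341  0.898  0.278]
 [ 0.    -0.296  0.955]]
{'location': [304.8, 288.1], 'conf': 0.94} [ 0.48124609 -0.23230037  0.036     ] [ 0.48917539 -0.21746151  0.072     ]
{'location': [280.2, 135.0], 'conf': 0.71} [ 0.51674781 -0.07261049  0.036     ] [ 0.52099004 -0.07435644  0.072     ]
{'location': [322.6, 214.4], 'conf': 0.65} [ 0.52836696 -0.16084353  0.036     ] [ 0.53140246 -0.15342592  0.072     ]
[ 0.52922068 -0.16675614  0.23345882]
[323.60995541 221.39218835]
```

View pics/w1.png

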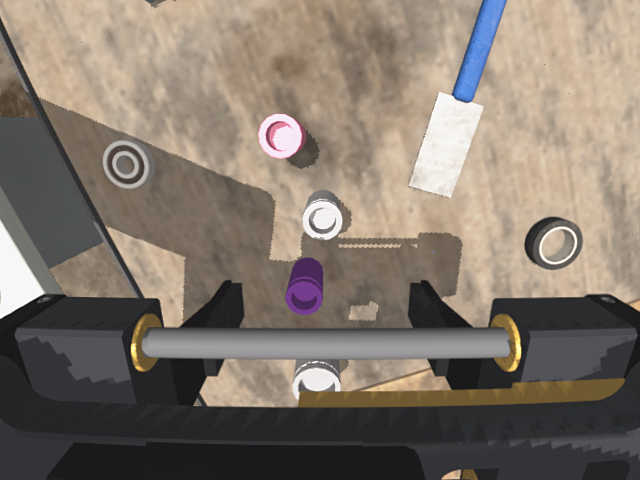

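The wrist view shows the slim steel piston's rim at (322,221). That matches the top-view estimate (0.529, −0.160), since the projection of that point lands at (323.6,221.4). Pink is at (282,135), purple at (304,290), and the fat one at (317,378). Descending to grasp near the top, so the tips stay above the caliper rim later.

move_arm(increments=[[0.017, -0.006, 0.1, 0, 0, 0, 1], [0.017, -0.006, 0.2, 0, 0, 0, 1], [0.017, -0.006, 0.3, 0, 0, 0, 1], [0.017, -0.006, 0.4, 0, 0, 0, 1], [0.017, -0.006, 0.48, 0, 0, 0, 1], [0.017, -0.006, 0.54, 0, 0, 0, 1], [0.017, -0.006, 0.58, 0, 0, 0, 1], [0.017, -0.006, 0.605, 0, 0, 0, 1], [0.017, -0.006, 0.605, 0, 0, 0, 1], [0.017, -0.006, 0.605, 0, 0, 0, 1]])

```text
time_s: 2.95
position: [0.5297, -0.1609, 0.0522]
tcp_rot: [[0.343, 0.939, -0.0], [0.939, -0.343, -0.0], [-0.0, -0.0, -1.0]]
force: [0.0, 0.6, 0.4]
opening: 1.006
grasp_force: 0.0
```

```bash
python3 - <<'E'
from h import *
w=viewer.capture("wrist"); cv2.imwrite("pics/w2.png",w["image"])
print(proj(w,[.53,-.16,.072]),bot.read_state()["position"])
E
```

```text
[325.70153481 331.09358772] [ 0.53022446 -0.1608474   0.05270993]
```

View pics/w2.png

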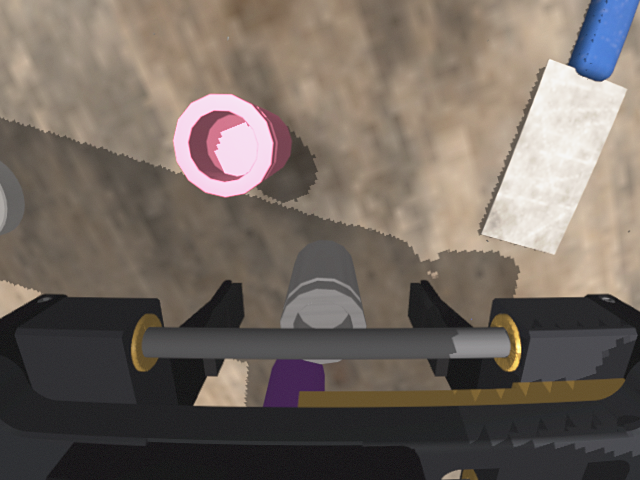

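The slim piston stands between the open fingers with its top centred at about (323,327). That is within about 2 mm of the expected (326,331), so I'll close.

move_arm(increments=[[0, 0, 0, 0, 0, 0, 0], [0, 0, 0, 0, 0, 0, 0], [0, 0, 0, 0, 0, 0, 0], [0, 0, 0, 0, 0, 0, 0], [0, 0, 0, 0, 0, 0, 0], [0, 0, 0, 0, 0, 0, 0], [0, 0, 0, 0, 0, 0, 0], [0, 0, 0, 0, 0, 0, 0]])

```text
time_s: 3.67
position: [0.53, -0.1596, 0.0521]
tcp_rot: [[0.341, 0.94, -0.0], [0.94, -0.341, 0.0], [0.0, -0.0, -1.0]]
force: [-0.4, 0.6, 0.0]
opening: 0.478
grasp_force: 0.0
```

move_arm(increments=[[0, 0, 0, 0, 0, 0, 0], [0, 0, 0, 0, 0, 0, 0], [0, 0, 0, 0, 0, 0, 0], [0, 0, 0, 0, 0, 0, 0]])

```text
time_s: 4.0
position: [0.5296, -0.1595, 0.052]
tcp_rot: [[0.341, 0.94, -0.001], [0.94, -0.341, 0.0], [0.0, -0.001, -1.0]]
force: [-1.9, 0.2, 1.5]
opening: 0.434
grasp_force: 30.0
```

move_arm(increments=[[0, 0, -0.12, 0, 0, 0, 0], [0, 0, -0.25, 0, 0, 0, 0], [0, 0, -0.38, 0, 0, 0, 0], [0.08, -0.045, -0.45, 0, 0, 0, 0], [0.2, -0.11, -0.45, 0, 0, 0, 0], [0.32, -0.18, -0.45, 0, 0, 0, 0], [0.44, -0.25, -0.45, 0, 0, 0, 0], [0.52, -0.29, -0.45, 0, 0, 0, 0], [0.55, -0.307, -0.45, 0, 0, 0, 0], [0.55, -0.307, -0.45, 0, 0, 0, 0]])

```text
time_s: 4.83
position: [0.4987, 0.0291, 0.1868]
tcp_rot: [[0.338, 0.941, -0.001], [0.941, -0.338, 0.0], [0.0, -0.001, -1.0]]
force: [0.3, -0.2, -1.7]
opening: 0.429
grasp_force: 30.0
```

```bash
python3 - <<'E'
from h import *
w=viewer.capture("wrist"); cv2.imwrite("pics/w3.png",w["image"])
s=bot.read_state(); print(s["position"],s["opening"],s["grasp_force"])
print(proj(w,[.4827,.1287,.046]),proj(w,[.5695,.148,.084]))
for t,z in [("empty_bore",.046),("caliper",.03)]:
  for r in nets.find_in("wrist",t): print(t,r,atz(w,r["location"],z))
p=s["position"]; print(proj(w,p+[0,0,.020]))
E
```

```text
[0.49973542 0.0273322  0.18686299] 0.43080656048888744 29.956379325594753
[265.80154298 128.09937735] [365.49404108  52.99689818]
empty_bore {'location': [313.8, 86.7], 'conf': 0.7} [0.53009773 0.14483582 0.046     ]
caliper {'location': [310.9, 87.7], 'conf': 0.69} [0.52778287 0.147105   0.03      ]
[329.41382194 336.00062857]
```

View pics/w3.png

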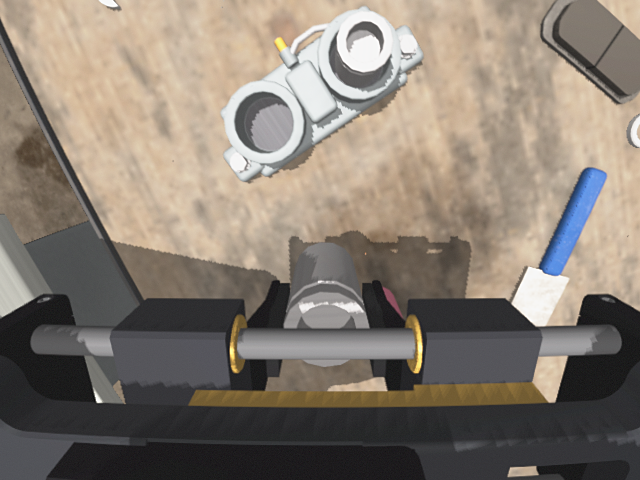

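The wrist view shows the empty bore's mouth at about (264,122), the filled barrel at (362,50), and the held piston's top at about (327,331). I'll refine the bore and held-piston centres by fitting projected circles to the edges.

```bash
cat >> h.py <<'E'
def fitc(c,x0,y0,zr,rng=.008,angs=np.linspace(0,2*np.pi,72,endpoint=False)):
    "best circle centre: mean directional |gradient| across projected circles (z,r)"
    g=cv2.GaussianBlur(cv2.cvtColor(c["image"],cv2.COLOR_BGR2GRAY),(0,0),1).astype(np.float32)
    best=[]
    for dx in np.arange(-rng,rng+1e-6,.001):
        for dy in np.arange(-rng,rng+1e-6,.001):
            sc=0
            for z,r in zr:
                v=[]
                for rr in (r-.0015,r+.0015):
                    P=np.array([proj(c,[x0+dx+rr*np.cos(a),y0+dy+rr*np.sin(a),z]) for a in angs],np.float32)
                    v.append(cv2.remap(g,P[None,:,0],P[None,:,1],cv2.INTER_LINEAR)[0])
                sc+=np.minimum(np.abs(v[1]-v[0]),40).mean()
            best.append((sc,x0+dx,y0+dy))
    best.sort(reverse=True); return np.round(best[:6],4)
E
python3 - <<'E'
from h import *
w=viewer.capture("wrist"); p=bot.read_state()["position"]
print(atz(w,(264,122),.046)); print(p, "handeye")
print("bore",fitc(w,.4827,.1287,[(.046,.024),(.046,.033)]))
print("piston",fitc(w,p[0],p[1],[(p[2]+.020,.019)],.006))
t=viewer.capture("top"); print("top bore",fitc(t,.4827,.1287,[(.046,.024)]))
E
```

```text
[0.48582122 0.12999702 0.046     ]
[0.50063176 0.02531195 0.18695035] handeye
bore [[69.4143  0.4827  0.1337]
 [68.3152  0.4817  0.1327]
 [67.9936  0.4817  0.1337]
 [66.9235  0.4837  0.1337]
 [66.4006  0.4837  0.1347]
 [66.2435  0.4827  0.1347]]
piston [[2.81276e+01 5.01600e-01 2.73000e-02]
 [2.80918e+01 5.01600e-01 2.63000e-02]
 [2.80002e+01 5.00600e-01 2.73000e-02]
 [2.64181e+01 5.02600e-01 2.73000e-02]
 [2.62190e+01 5.01600e-01 2.83000e-02]
 [2.60290e+01 5.00600e-01 2.63000e-02]]
top bore [[0.7672 0.4867 0.1207]
 [0.7447 0.4907 0.1207]
 [0.7365 0.4757 0.1297]
 [0.735  0.4877 0.1207]
 [0.7348 0.4857 0.1207]
 [0.7311 0.4897 0.1207]]
```

move_arm(increments=[[0.1, -0.057, 0, 0, 0, 0, 0], [0.2, -0.114, 0, 0, 0, 0, 0], [0.28, -0.159, 0, 0, 0, 0, 0], [0.311, -0.177, 0.03, 0, 0, 0, 0], [0.311, -0.177, 0.1, 0, 0, 0, 0], [0.311, -0.177, 0.17, 0, 0, 0, 0], [0.311, -0.177, 0.217, 0, 0, 0, 0], [0.311, -0.177, 0.217, 0, 0, 0, 0], [0.311, -0.177, 0.217, 0, 0, 0, 0], [0.311, -0.177, 0.217, 0, 0, 0, 0]])

```text
time_s: 5.92
position: [0.4828, 0.1318, 0.1223]
tcp_rot: [[0.343, 0.939, 0.001], [0.939, -0.343, -0.0], [0.0, 0.001, -1.0]]
force: [0.1, -0.3, -2.6]
opening: 0.427
grasp_force: 30.0
```

```bash
python3 - <<'E'
from h import *
w=viewer.capture("wrist"); p=bot.read_state()["position"]; s=viewer.capture("scene")
a=w["image"][180:420,180:480]; b=s["image"][260:380,160:330]
o=np.zeros((560,800,3),np.uint8)
for z,r,cx,cy,col in [(.046,.024,.4827,.1337,(0,0,255)),(.046,.033,.4827,.1337,(0,255,0))]:
    for im in (w,s):
        for k in np.linspace(0,6.28,40): 
            q=np.int32(np.round(proj(im,[cx+r*np.cos(k),cy+r*np.sin(k),z])))
            if 0<=q[0]<640 and 0<=q[1]<480: im["image"][q[1],q[0]]=col
o[:320,:400]=cv2.resize(a,(400,320)); o[:282,400:800]=cv2.resize(b,(400,282),interpolation=cv2.INTER_CUBIC)
cv2.imwrite("pics/c4.png",o); print(p)
E
```

```text
[0.48290346 0.13197199 0.12265488]
```

View pics/c4.png

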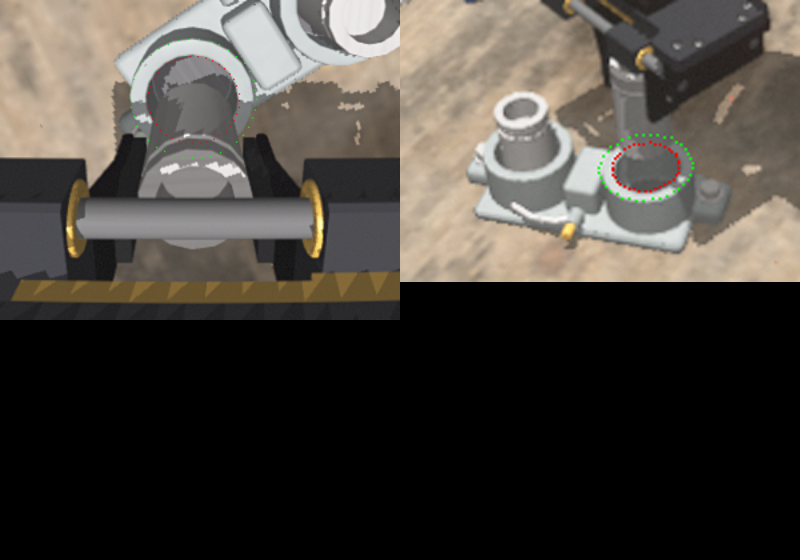

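Both views show the piston hanging above the mouth, and the projected circles lie on the rim to within about 2 mm. One more numeric fit using the now-nearer camera before insertion.

```bash
python3 - <<'E'
from h import *
w=viewer.capture("wrist"); s=viewer.capture("scene"); p=bot.read_state()["position"]; print(p)
# rim half seen by wrist camera: the +tool-x side (dir 70 deg)
A=np.radians(np.linspace(70-75,70+75,50))
print("w",fitc(w,.4827,.1337,[(.046,.024),(.046,.033)],.006,A)[:3])
print("w piston",fitc(w,p[0],p[1],[(p[2]+.020,.019)],.006,A)[:3])
print("s",fitc(s,.4827,.1337,[(.046,.033)],.006)[:3])
E
```

```text
[0.48252482 0.13241598 0.12287033]
w [[77.8504  0.4807  0.1347]
 [77.2907  0.4837  0.1337]
 [76.2435  0.4807  0.1357]]
w piston [[40.      0.4835  0.1324]
 [40.      0.4825  0.1324]
 [39.5816  0.4835  0.1334]]
s [[19.3216  0.4817  0.1347]
 [19.2928  0.4807  0.1347]
 [19.2724  0.4817  0.1357]]
```

move_arm(increments=[[0.003, -0.006, 0.0, 0, 0, 0, 0], [0.003, -0.006, 0.03, 0, 0, 0, 0], [0.003, -0.006, 0.06, 0, 0, 0, 0], [0.003, -0.006, 0.08, 0, 0, 0, 0], [0.003, -0.006, 0.095, 0, 0, 0, 0], [0.003, -0.006, 0.11, 0, 0, 0, 0], [0.003, -0.006, 0.12, 0, 0, 0, 0]])

```text
time_s: 6.7
position: [0.48, 0.1341, 0.085]
tcp_rot: [[0.341, 0.94, -0.001], [0.94, -0.341, -0.0], [-0.0, -0.001, -1.0]]
force: [-0.2, -0.4, -2.4]
opening: 0.431
grasp_force: 30.0
```

move_arm(increments=[[0, 0, 0.015, 0, 0, 0, 0], [0, 0, 0.03, 0, 0, 0, 0], [0, 0, 0.043, 0, 0, 0, 0], [0, 0, 0.053, 0, 0, 0, 0], [0, 0, 0.06, 0, 0, 0, 0], [0, 0, 0.063, 0, 0, 0, 0], [0, 0, 0.063, 0, 0, 0, 0]])

```text
time_s: 7.28
position: [0.4802, 0.1341, 0.0669]
tcp_rot: [[0.341, 0.94, -0.0], [0.94, -0.341, -0.0], [-0.0, -0.0, -1.0]]
force: [-0.6, -0.1, -3.6]
opening: 0.434
grasp_force: 30.0
```

move_arm(increments=[[0, 0, 0.003, 0, 0, 0, 0], [0, 0, 0.006, 0, 0, 0, 0], [0, 0, 0.008, 0, 0, 0, 0], [0, 0, 0.008, 0, 0, 0, 0], [0, 0, 0.008, 0, 0, 0, 0]])

```text
time_s: 7.7
position: [0.4804, 0.1341, 0.0647]
tcp_rot: [[0.341, 0.94, 0.0], [0.94, -0.341, 0.0], [0.0, 0.0, -1.0]]
force: [0.2, -1.1, -2.3]
opening: 0.43
grasp_force: 30.0
```

move_arm(increments=[[0, 0, 0.002, 0, 0, 0, 0], [0, 0, 0.004, 0, 0, 0, 0], [0, 0, 0.005, 0, 0, 0, 0], [0, 0, 0.005, 0, 0, 0, 0]])

```text
time_s: 8.03
position: [0.4804, 0.1342, 0.0639]
tcp_rot: [[0.341, 0.94, 0.001], [0.94, -0.341, 0.0], [0.0, 0.001, -1.0]]
force: [-1.2, -1.3, 4.6]
opening: 0.432
grasp_force: 29.9
```

The foot has touched the bottom: z force stepped up about 7 N at a TCP height of 0.064, as expected. Releasing.

move_arm(increments=[[0, 0, 0, 0, 0, 0, 0.5], [0, 0, 0, 0, 0, 0, 0.7], [0, 0, 0, 0, 0, 0, 0.7], [0, 0, 0, 0, 0, 0, 0.7], [0, 0, 0, 0, 0, 0, 0.7], [0, 0, 0, 0, 0, 0, 0.7], [0, 0, 0, 0, 0, 0, 0.7]])

```text
time_s: 8.62
position: [0.4803, 0.1341, 0.0631]
tcp_rot: [[0.341, 0.94, -0.0], [0.94, -0.341, 0.0], [-0.0, -0.0, -1.0]]
force: [-1.0, 0.0, 0.6]
opening: 0.693
grasp_force: 0.0
```

move_arm(increments=[[0, 0, -0.03, 0, 0, 0, 0.7], [0, 0, -0.1, 0, 0, 0, 0.7], [0, 0, -0.2, 0, 0, 0, 0.7], [0, 0, -0.32, 0, 0, 0, 0.7], [0, 0, -0.45, 0, 0, 0, 0.7], [-0.2, 0, -0.45, 0, 0, 0, 0.7], [-0.3, 0, -0.45, 0, 0, 0, 0.7], [-0.3, 0, -0.45, 0, 0, 0, 0.7], [-0.3, 0, -0.45, 0, 0, 0, 0.7]])

```text
time_s: 9.37
position: [0.4487, 0.0479, 0.1989]
tcp_rot: [[0.345, 0.939, 0.0], [0.939, -0.345, -0.0], [-0.0, 0.0, -1.0]]
force: [-0.8, 0.6, -0.3]
opening: 0.7
grasp_force: 0.0
```

```bash
python3 - <<'E'
from h import *
w=viewer.capture("wrist"); s=viewer.capture("scene")
o=np.zeros((600,800,3),np.uint8)
o[:300,:400]=cv2.resize(w["image"],(400,300)); o[:400,400:]=cv2.resize(s["image"][160:400,180:420],(400,400),interpolation=cv2.INTER_CUBIC)
cv2.imwrite("pics/end.png",o); print(bot.read_state()["position"],bot.read_state()["opening"])
E
```

```text
[0.44989623 0.04963425 0.19850621] 0.6972732126440836
```

View pics/end.png

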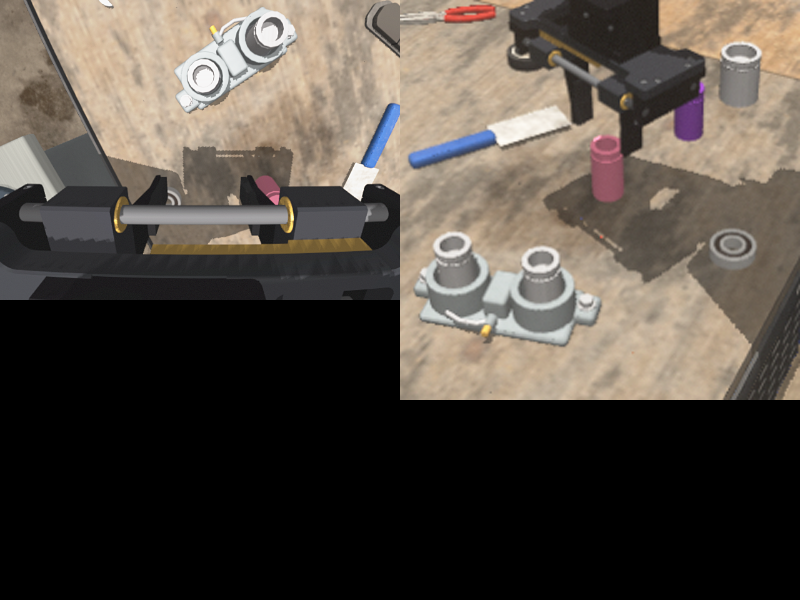

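Both barrels now hold upright pistons of equal height, at crop (452,255) and (541,270). The fat, pink and purple ones still stand, and the gripper is clear. Handing in.

```bash
python3 -c "
from rig import workorder
print(workorder.hand_in())"
```

```text
the job is handed in; nothing more can be done
None
```

The slim steel piston stands upright on the bottom of the empty bore, released with the gripper clear and the fat piston and look-alikes untouched; the job is handed in at about 9.5 s, with no verdict returned.

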